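# Ready the airbrush for the model cottage

## Task

Get the cordless airbrush ready to spray the model cottage: press the green, then the yellow, then the blue key of its control pad fully down, one at a time, letting each come up again, while the airbrush is still in its cradle. Then draw the airbrush out of its sloping cradle, turn it level, colour cup on top and nozzle pointing towards the middle of the cottage, and finish while holding it still like that in the gripper, at least 20 cm above the bench. Leave the cottage, the two paint jars and the tub of sticks standing where they are.

Things in the scene. Friction and masses are not known exactly. Their poses are not given: they have to be found in the camera images.
- airbrush: cordless airbrush, about 0.22 kg, loose, 180 mm long: red square handle, 28 x 28 mm in section, steel nozzle 16 mm thick. Origin on the handle's axis at the place to grip (fingers across y; sides free from x = -60 to +25 mm). x runs to the nozzle, z to the cup. Handle x = -60 to +70 mm, nozzle +70 to +120 mm. Starts in the cradle, origin 115 mm above the bench
- airbrush_cup (a point): middle of the top of the airbrush's round steel colour cup (28 mm wide, 24 mm tall), at x = 52, z = 38 mm in the airbrush's frame. The cup is on the upper side from the start. The airbrush's mass centre lies 10 to 20 mm ahead of its origin
- cradle: fixed black and aluminium cradle, foot 150 x 90 mm; origin on the bench right under the airbrush's origin as it starts, z up, x the horizontal direction of the nozzle (within 0.4 rad of world +x). In it the airbrush slopes 0.70 rad (40 degrees): nozzle down and away from the robot, handle end up and towards the robot. No catch
- cradle_socket (a point): middle of the mouth of the cradle's socket: 20 mm square hole, 32 mm deep along the slope, which holds the nozzle. Above it a channel, 32 mm wide inside with 5 mm walls, holds the handle's x = +34 to +70 mm; a 12 mm wide rib supports the rest from below, from x = -35 mm. Pulled 55 mm straight back along its own axis the airbrush is clear of socket and channel and can be lifted
- pad: fixed grey control pad 86 x 184 x 30 mm, origin under its middle; three round keys in a row along its y axis, 52 mm apart; which colour is in which place varies
- key_green_top (a point): middle of the top of the green round key (28 mm diameter, in a 44 mm dark ring), about 48 mm above the bench when up; pressed straight down
- key_green (a joint): travel of the green key in m: 0 up, 0.006 fully down; a spring, 1.2 N to start it and 4 N fully down, returns it
- key_yellow_top (a point): middle of the top of the yellow round key (28 mm diameter, in a 44 mm dark ring), about 48 mm above the bench when up; pressed straight down
- key_yellow (a joint): travel of the yellow key in m: 0 up, 0.006 fully down; a spring, 1.2 N to start it and 4 N fully down, returns it
- key_blue_top (a point): middle of the top of the blue round key (28 mm diameter, in a 44 mm dark ring), about 48 mm above the bench when up; pressed straight down
- key_blue (a joint): travel of the blue key in m: 0 up, 0.006 fully down; a spring, 1.2 N to start it and 4 N fully down, returns it
- cottage: model log cottage with a white snowy roof, 0.6 kg, loose on the bench beyond the work; base 150 x 130 mm, 113 mm tall to the chimney; origin under the middle of its base. The airbrush is to point to its middle as seen from above
- jar_ochre: closed paint jar with a yellow label and white lid, 48 mm diameter, 65 mm tall, origin under its base; not to be disturbed
- jar_green: closed paint jar with a green label and black lid, 48 mm diameter, 65 mm tall, origin under its base; not to be disturbed
- tub: white tub with an orange rim, 82 mm diameter, 90 mm tall, filled with thin wooden sticks up to 160 mm; origin under its base; not to be disturbed
Mind the look-alikes: they are no part of the job. Of the things shaped like the airbrush, the red one is meant.

How it is judged:
On the way, in this order (a step that is already met when the one before it is completed fails the run):
1. the green key is pressed at least 4 mm down, the other two being up and the airbrush still in its cradle (value of joint key_green above 0.004 m and value of joint each of key_yellow, key_blue below 0.002 m and distance of airbrush from where it was at the start of the episode below 0.02 m), for 0.1 s.
2. the yellow key is pressed at least 4 mm down, the other two being up and the airbrush still in its cradle (value of joint key_yellow above 0.004 m and value of joint each of key_green, key_blue below 0.002 m and distance of airbrush from where it was at the start of the episode below 0.02 m), for 0.1 s.
3. the blue key is pressed at least 4 mm down, the other two being up and the airbrush still in its cradle (value of joint key_blue above 0.004 m and value of joint each of key_green, key_yellow below 0.002 m and distance of airbrush from where it was at the start of the episode below 0.02 m), for 0.1 s.
4. the keys are up again and the airbrush is drawn out of the cradle and raised (value of joint each of key_green, key_yellow, key_blue below 0.002 m and height (world z) of airbrush above 0.18 m and contact force between airbrush and cradle below 0.1 N), for 0.2 s.
At the end, for the whole second after the job is handed in: airbrush held still by the fingers alone, origin over 190 mm above the bench, z axis within 0.21 rad of up, nozzle towards the cottage, whose middle is over 80 mm ahead and within 60 mm of the airbrush axis seen from above; keys up; cottage, jars and tub within 30 mm of their starts (height (world z) of airbrush above 0.19 m and angle between airbrush's own z axis and vertical below 0.21 rad and x of cottage in the frame of airbrush above 0.08 m and y of cottage in the frame of airbrush between -0.06 and 0.06 m and contact force between airbrush and the fingers above 2 N and contact force between airbrush and cradle below 0.1 N and contact force between airbrush and cottage below 0.1 N and contact force between airbrush and jar_ochre below 0.1 N and contact force between airbrush and jar_green below 0.1 N and contact force between airbrush and tub below 0.1 N and linear speed of airbrush below 0.03 m/s and angular speed of airbrush below 0.15 rad/s and value of joint each of key_green, key_yellow, key_blue below 0.002 m and distance of each of cottage, jar_ochre, jar_green, tub from where it was at the start of the episode below 0.03 m); the arm keeps its last pose, push and grip.
It fails at once if the cottage is knocked: moved over 30 mm or tipped over 0.5 rad (distance of cottage from where it was at the start of the episode above 0.03 m or angle between cottage's own z axis and vertical above 0.5 rad).
It fails at once if the jar_ochre is knocked: moved over 30 mm or tipped over 0.5 rad (distance of jar_ochre from where it was at the start of the episode above 0.03 m or angle between jar_ochre's own z axis and vertical above 0.5 rad).
It fails at once if the jar_green is knocked: moved over 30 mm or tipped over 0.5 rad (distance of jar_green from where it was at the start of the episode above 0.03 m or angle between jar_green's own z axis and vertical above 0.5 rad).
It fails at once if the tub is knocked: moved over 30 mm or tipped over 0.5 rad (distance of tub from where it was at the start of the episode above 0.03 m or angle between tub's own z axis and vertical above 0.5 rad).
It also fails if it takes over 61 s, if anything falls off the work surface, if the arm or the gripper's body presses on something with over 40 N, if the wrist force passes 120 N, or if a joint passes its speed limit or range.

## Robot

A 7-joint arm with a two-finger parallel gripper is mounted at the origin on the work surface. World frame = base frame: x ahead of the robot, y to its left, z up, the work surface at z = 0. Lengths are in m, angles in rad, forces in N, time in s.
With the tool pointing down it reaches from about 0.35 to 0.9 m from the base axis. Payload 7.2 kg.
Tool frame: the origin (TCP) lies on the centre line of the jaws, within the pads' length; the fingertips stand 25 mm ahead of it and the grasp point (between the pads) lies 6 mm ahead of it; z points along the fingers, y is the line along which they close (so a half turn about z gives the same grasp; the last joint's range is limited). The gripper opens to 85 mm and grips with 20 to 120 N. Pads are 22 mm wide; open, the fingers measure 114 mm over their backs; the gripper's body (76 mm by 85 mm) begins 54 mm behind the grasp point. The pads swing forward as they close: fully open they stand 13 mm farther back than shut.
Start: joints at [-1.262, 0.411, -0.013, 1.596, 0.006, 1.134, -0.082], TCP at [0.23, 0.581, 0.256] pointing down, gripper open.
Joint ranges: [-2.95, 2.95], [-0.29, 1.99], [-1.47, 1.44], [0.14, 2.54], [-1.03, 4.17], [0.13, 1.85], [-2.86, 2.86]. Speed limits (rad/s): [2.39, 2.39, 3.01, 3.01, 3.14, 3.14, 3.14].

## Interface

Orientations are given as [roll, pitch, yaw] about the fixed x, y, z axes, in that order (R = Rz(yaw) Ry(pitch) Rx(roll)).
In Python, from workcell import telemetry, optics, ctrl gives the robot as it stands. The module is installed in compiled form; this text tells all that it offers.
- The arm moves only by the tool arm_command, never from a script. Its argument "targets" is a list of rows, each a list of 7 numbers: the shift along the tool's x, y, z in m, then the turn, a rotation vector about the tool's x, y, z in rad, then the finger opening in m, from 0 to 0.0854. In form: [[x, y, z, ax, ay, az, claw], ...]. A call has exactly 5 rows; each row is the pose to reach, as a shift and turn from the pose commanded when the call began, along the tool's axes at that moment; what a row does not reach only later rows make up. A row lasts 1/10 s, in which the tool goes at most 50 mm and 8.59 degrees, less where a joint would pass 70% of its speed; a pose out of reach is approached as far as the arm can. A call with a gripper value outside its range is refused whole. The fingers move at their own pace and stop on an object; "newtons" is the grip in N (left out, the last holds). Time passes only in rows, so rows that repeat a pose let the fingers close, or fill a call up. It gives the time, the measured TCP pose, the force, the opening and the grip force at its end, in the units of the state.
- telemetry.get_obs(): the state, without advancing time (a new reading comes with each control period).
- optics.get_image(name): name is "side" or "top" or "wrist"; returns the picture (480x640x3 uint8, red, green, blue); there is no depth.
- optics.get_calibration(name): a dict with "camera_matrix" (3x3 intrinsics, pixels), "rvec" (rotation vector, rad) and "tvec" (3), from world to camera coordinates, as OpenCV has them. Camera axes: x right, y down, z forward; pixel columns grow to the right and rows downward; lengths in m; the calibration is good to about 2 mm. A picture is of the moment at which its call begins: read the wrist's pose just before it. get_calibration takes no time and is no camera call; for the wrist camera it gives the pose at the moment of the call.
- ctrl.sign_off(): hands the job in; it is judged then, once.
The state is a dict: "time": time; "q": joint angles; "qd": joint speeds; "joint_torque": joint torques, N m; "position": TCP position; "eef_rot": TCP orientation; "ft_force": force on the tool from outside, world axes, zero at the start; "torque": the same for the moment, N m; "gripper_width": finger opening in m; "grip_force": force on a finger pad.
Only numpy, scipy, OpenCV 4.12 (cv2) and the standard library are available. Lean on these libraries where they do the work, as an engineer would, in place of code of your own. Each camera call takes 0.05 s, during which the arm holds its last target. There are 200 camera calls.

## Working session

There is one attempt and no reset: what is moved stays moved. The work goes in short steps, Python scripts to look and compute and a tool call to move; the robot and the scene stay as the last step left them, time stands still between calls to the robot, and variables do not carry over. Pictures are saved under pics/ and viewed, at most 10 in all, crops included, and the job is handed in when it is done.

Besides the shell and the picture viewer there is one more tool, called after "Call:" as name(argument=value, ...) on one line, values as JSON. arm_command: Moves the arm, as the interface text tells. Its arguments: {"type":"object","properties":{"targets":{"type":"array","items":{"type":"array","items":{"type":"number"}}},"newtons":{"type":"number"}},"required":["targets"]}

```bash
mkdir -p pics; python3 - <<'E'
from workcell import telemetry, optics
import cv2
o=telemetry.get_obs(); print(o)
for n in("top","side"):
    im=optics.get_image(n); cv2.imwrite(f"pics/{n}0.png",im[:,:,::-1])
    c=optics.get_calibration(n); print(n,c)
E
```

```text
{'time': 0.0, 'q': array([-1.26222907,  0.41188091, -0.0127288 ,  1.59704222,  0.00561378,
        1.13431375, -0.0821869 ]), 'qd': array([-0.00051177, -0.00055933,  0.00013915,  0.00058787,  0.00090015,
        0.00231736, -0.00154275]), 'joint_torque': array([ 5.00063416e-04, -6.00636435e+01,  6.82248361e-01, -2.99419159e+01,
        1.37177005e-02,  1.08981269e-02, -7.20204483e-07]), 'position': array([0.22981   , 0.58072285, 0.25546554]), 'eef_rot': array([-3.13998867e+00,  1.20058716e-04,  2.76488444e+00]), 'ft_force': array([0.02045548, 0.08947157, 0.38662708]), 'torque': array([-0.01178319,  0.00622211,  0.05491231]), 'grip_force': 0.0, 'gripper_width': 0.08554450575541189}
top {'camera_matrix': array([[524.27193396,   0.        , 319.19736764],
       [  0.        , 524.27193396, 237.62537699],
       [  0.        ,   0.        ,   1.        ]]), 'rvec': array([ 2.18532475, -2.00770062,  0.23662635]), 'tvec': array([-0.02503167,  0.55183923,  1.27017503])}
side {'camera_matrix': array([[491.6094085 ,   0.        , 320.85065254],
       [  0.        , 491.6094085 , 249.04972542],
       [  0.        ,   0.        ,   1.        ]]), 'rvec': array([ 2.10601752, -0.85178289,  0.40359331]), 'tvec': array([-0.39201154,  0.31232951,  0.87627079])}
```

View pics/top0.png

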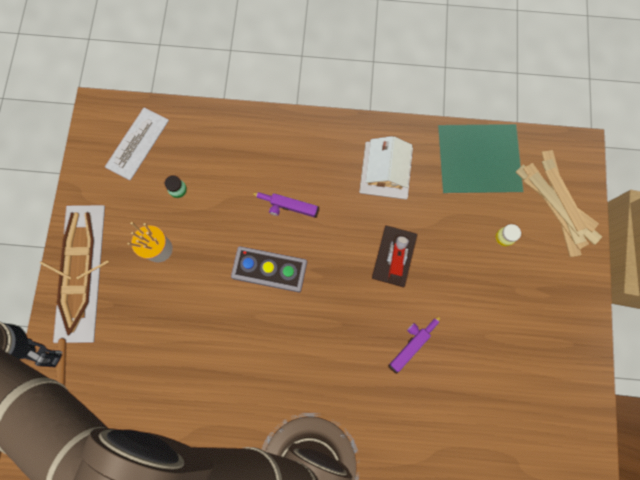

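View pics/side0.png

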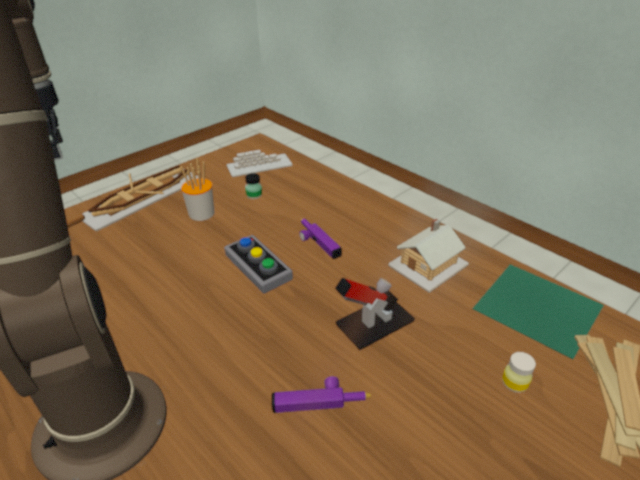

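The top view shows blue, yellow and green keys at about (249,264), (268,268) and (288,271). The red airbrush is in its cradle near (396,256), the cottage at (387,167), the tub at (150,242), and the jars at (175,187) and (509,235). The side view agrees, with the handle at about (362,291). I'll enlarge a crop of the cradle and keys.

```bash
cat > h.py <<'E'
from workcell import telemetry, optics
import cv2, numpy as np
from scipy.spatial.transform import Rotation as R
def cal(n):
    c=optics.get_calibration(n); return c["camera_matrix"],np.array(c["rvec"],float),np.array(c["tvec"],float)
def plane(n,uv,z,c=None):
    K,rv,t=c or cal(n); M=R.from_rotvec(rv.ravel()).as_matrix(); C=-M.T@t.ravel()
    d=M.T@np.linalg.inv(K)@[uv[0],uv[1],1]; return C+d*(z-C[2])/d[2]
def proj(n,P,c=None):
    K,rv,t=c or cal(n); return cv2.projectPoints(np.array(P,float).reshape(-1,1,3),rv,t,K,None)[0].reshape(-1,2)
def tri(*obs):
    A=[];
    for n,uv in obs:
        K,rv,t=cal(n); P=K@np.c_[R.from_rotvec(rv.ravel()).as_matrix(),t.ravel()]
        A+=[uv[0]*P[2]-P[0],uv[1]*P[2]-P[1]]
    v=np.linalg.svd(np.array(A))[2][-1]; return v[:3]/v[3]
def delta(p,rpy):
    """tool-frame shift and rotvec from measured pose to world pose"""
    o=telemetry.get_obs(); M=R.from_euler('xyz',o["eef_rot"]); T=R.from_euler('xyz',rpy)
    return np.r_[M.inv().apply(np.array(p)-o["position"]),(M.inv()*T).as_rotvec()].round(4)
E
python3 - <<'E'
from h import *
for k,uv in dict(blue=(249,264),yellow=(268,268),green=(288,271)).items(): print(k,plane("top",uv,.048))
print("cottage",plane("top",(386,169),.06)); print("tub",plane("top",(148,242),.09)); print("ochre",plane("top",(511,232),.065),"jg",plane("top",(175,184),.065))
t=cv2.imread("pics/top0.png")[222:292,366:426]; s=cv2.imread("pics/side0.png")[265:350,330:420]
a=cv2.resize(t,(390,455),interpolation=cv2.INTER_CUBIC); b=cv2.resize(s,None,fx=4.5,fy=4.5,interpolation=cv2.INTER_CUBIC)
im=np.zeros((455,800,3),np.uint8); im[:,:390]=a; im[:b.shape[0],395:395+b.shape[1]]=b[:455]
cv2.imwrite("pics/crop1.png",im)
E
```

```text
blue [0.47176134 0.19399128 0.048     ]
yellow [0.46561257 0.14479263 0.048     ]
green [0.46225018 0.09347178 0.048     ]
cottage [ 0.75261611 -0.13788216  0.06      ]
tub [0.49848598 0.4438753  0.09      ]
ochre [ 0.60802524 -0.46482887  0.065     ] jg [0.66227176 0.40708911 0.065     ]
```

View pics/crop1.png

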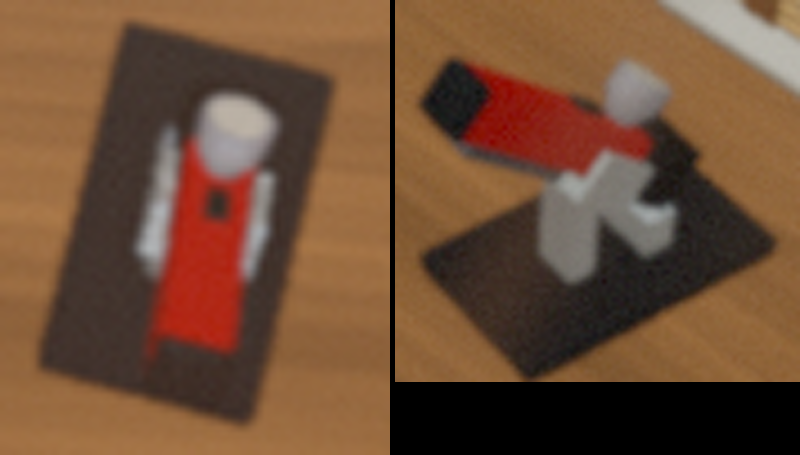

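The enlarged crop shows the foot corners at about (125,22), (335,78), (250,424) and (40,368), the cup top at (238,115) in the top part, and the cup rim at about (641,76) in the side part.

```bash
python3 - <<'E'
from h import *
f=lambda p:(p[0]/6.5+366-.4,p[1]/6.5+222-.4)
g=lambda p:((p[0]-395)/4.5+330-.4,p[1]/4.5+265-.4)
c=[plane("top",f(p),.005) for p in((125,22),(335,78),(250,424),(40,368))]
print(np.round(c,4)); d1=c[0]-c[3]; d2=c[1]-c[2]; 
for d in(d1,d2,c[0]-c[1]): print(np.arctan2(d[1],d[0]),np.linalg.norm(d))
d=d1+d2; yaw=np.arctan2(d[1],d[0]); u=np.array([np.cos(yaw),np.sin(yaw)])
cup=plane("top",f((240,115)),.1106); print("cup",cup,"tri",tri(("top",f((240,115))),("side",g((641,76)))))
o=cup[:2]-.0643*u; print("yaw",yaw,"origin",o, "footmid",np.mean(c,0))
b=np.mean([plane("top",uv,.048)for uv in((249,264),(268,268),(288,271))],0);print(b)
E
```

```text
[[ 0.6151 -0.1495  0.005 ]
 [ 0.5988 -0.2367  0.005 ]
 [ 0.4533 -0.2087  0.005 ]
 [ 0.4688 -0.1234  0.005 ]]
-0.17630255980990606 0.14866301140442076
-0.19024843555125165 0.1481517217489306
1.3856263741335786 0.0887097248092804
cup [ 0.55424794 -0.1828522   0.1106    ] tri [ 0.55241579 -0.18149255  0.11189992]
yaw -0.18326348598309064 origin [ 0.49102469 -0.17113421] footmid [ 0.53400377 -0.17954752  0.005     ]
[0.46654136 0.14408523 0.048     ]
```

Call:
arm_command(targets=[[-0.033,-0.031,0,0,0,-0.04,0],[-0.066,-0.062,0,0,0,-0.08,0],[-0.099,-0.093,0,0,0,-0.12,0],[-0.132,-0.124,0,0,0,-0.16,0],[-0.165,-0.155,0,0,0,-0.193,0]], newtons=40)

```text
time: 0.6
position: [0.3268, 0.3744, 0.256]
eef_rot: [-3.141, -0.0, 2.959]
ft_force: [1.4, -0.0, -0.5]
gripper_width: 0.0125
grip_force: 0.0
```

Call:
arm_command(targets=[[-0.03,-0.038,0,0,0,0,0],[-0.058,-0.078,0,0,0,0,0],[-0.086,-0.118,0,0,0,0,0],[-0.114,-0.158,0,0,0,0,0],[-0.142,-0.197,0.0,0,0,0,0]])

```text
time: 1.1
position: [0.4303, 0.1546, 0.2563]
eef_rot: [3.141, 0.0, 2.958]
ft_force: [1.3, -0.5, 0.1]
gripper_width: 0.0001
grip_force: 0.0
```

Call:
arm_command(targets=[[-0.02,-0.027,0.02,0,0,0,0],[-0.042,-0.055,0.05,0,0,0,0],[-0.042,-0.055,0.056,0,0,0,0],[-0.042,-0.055,0.056,0,0,0,0],[-0.042,-0.055,0.056,0,0,0,0]])

```text
time: 1.6
position: [0.461, 0.096, 0.2005]
eef_rot: [3.141, -0.0, 2.959]
ft_force: [0.9, 0.7, 0.4]
gripper_width: 0.0003
grip_force: 0.0
```

```bash
python3 - <<'E'
from h import *
o=telemetry.get_obs(); c=cal("wrist"); im=optics.get_image("wrist"); cv2.imwrite("pics/w1.png",im[:,:,::-1])
print(o["time"],o["position"],o["eef_rot"],o["gripper_width"],o["ft_force"])
np.savez("w1.npz",K=c[0],r=c[1],t=c[2]); print(proj("wrist",[[.462,.0935,.048],[.4656,.1448,.048],[.4718,.194,.048],o["position"]-[0,0,.025]],c))
E
```

```text
1.6 [0.46100863 0.09596993 0.2005394 ] [ 3.14130197e+00 -3.37401015e-04  2.95897926e+00] 0.00030131334156999976 [0.88340396 0.65313014 0.36875038]
[[317.90659803 226.90877942]
 [394.35029675 218.60696481]
 [468.93941565 214.46259064]
 [320.53514778 322.21964085]]
```

View pics/w1.png

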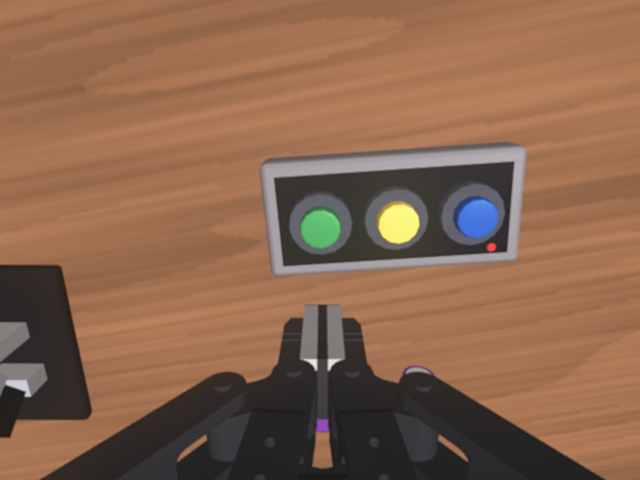

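The wrist view shows the key tops at green (320,229), yellow (399,223) and blue (478,218). The closed fingertips are at about (322,320).

```bash
python3 - <<'E'
from h import *
z=np.load("w1.npz"); c=(z["K"],z["r"],z["t"])
for uv in((320.5,228.5),(399,223),(478,218)):
    p=plane("wrist",uv,.048,c); print(p, delta([p[0],p[1],.085],[np.pi,0,2.958]))
E
```

```text
[0.46342155 0.09500933 0.048     ] [-0.0024 -0.0009  0.1159  0.0008  0.0003  0.0017]
[0.46921289 0.14747473 0.048     ] [0.0014 0.0517 0.1159 0.0008 0.0003 0.0017]
[0.47536194 0.19977496 0.048     ] [0.0048 0.1043 0.116  0.0008 0.0003 0.0017]
```

Call:
arm_command(targets=[[-0.002,-0.001,0.04,0,0,0,0],[-0.002,-0.001,0.08,0,0,0,0],[-0.002,-0.001,0.115,0,0,0,0],[-0.002,-0.001,0.125,0,0,0,0],[-0.002,-0.001,0.13,0,0,0,0]])

```text
time: 2.15
position: [0.462, 0.0946, 0.0704]
eef_rot: [-3.141, -0.003, 2.959]
ft_force: [-13.6, 1.0, 38.0]
gripper_width: 0.0003
grip_force: 19.1
```

Call:
arm_command(targets=[[0,0,0.002,0,0,0,0],[0,0,0.004,0,0,0,0],[0,0,0.004,0,0,0,0],[0,0,0.004,0,0,0,0],[0,0,0.004,0,0,0,0]])

```text
time: 2.65
position: [0.4621, 0.0946, 0.0703]
eef_rot: [3.139, -0.002, 2.959]
ft_force: [-17.2, -0.5, 41.5]
gripper_width: -0.0
grip_force: 20.8
```

```bash
python3 - <<'E'
from h import *
im=optics.get_image("wrist"); c=cal("wrist")
print(proj("wrist",[[.4634,.095,.048],[.4634,.095,.042],[.4692,.1475,.048],[.4621,.0946,.0453]],c))
cv2.imwrite("pics/w2.png",cv2.resize(im[200:440,200:520,::-1],(800,600),interpolation=cv2.INTER_CUBIC))
E
```

```text
[[322.14653857 328.74742789]
 [322.11997418 320.73922557]
 [461.5489912  319.60882337]
 [320.49954424 322.32898094]]
```

View pics/w2.png

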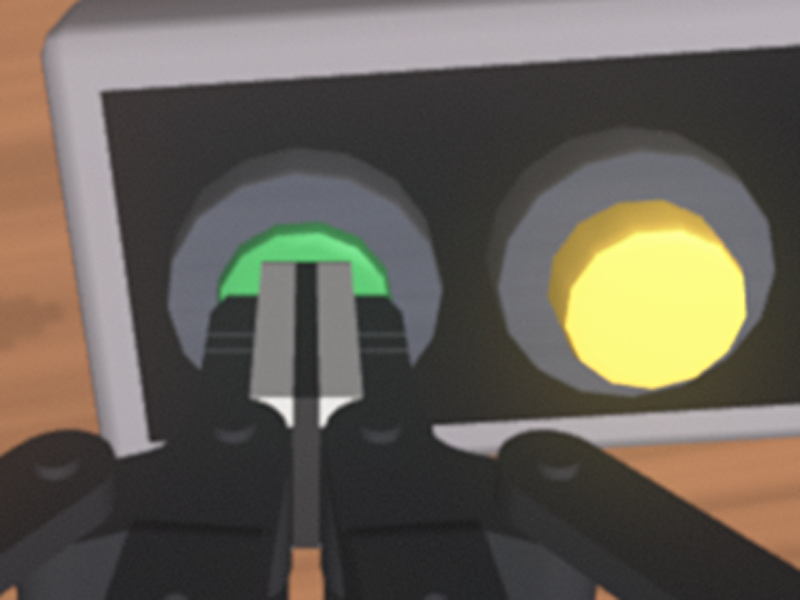

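The green key sits clearly lower than the yellow one. I'll measure the edges numerically to confirm the depth.

```bash
python3 - <<'E'
from h import *
c=cal("wrist"); im=cv2.imread("pics/w2.png").astype(int)
print("green",im[206:262:3,303,1], "yellow",im[182:246:3,651,1])
for n,p in(("g",(.4634,.095)),("y",(.4692,.1475))):
    for z in(.048,.044,.042,.038): 
        q=proj("wrist",[[p[0]+.0138,p[1]-.0025,z]],c)[0]; print(n,z,(q-200)*2.5)
E
```

```text
green [106 107 108 107 108 110 119 127 136 169 209 222 218 212 206 206 206 209
 172] yellow [112 113 113 114 113 113 131 153 158 160 164 166 170 173 181 191 213 248
 254 253 253 253]
g 0.048 [305.76679146 400.38664495]
g 0.044 [305.71424468 385.49103978]
g 0.042 [305.68884432 378.2907198 ]
g 0.038 [305.63969508 364.35822716]
y 0.048 [644.59732144 378.74389647]
y 0.044 [636.90055668 364.23097889]
y 0.042 [633.18094811 357.21733429]
y 0.038 [625.98522866 343.6491811 ]
```

The edge profiles put green 5.8 mm down, so it is fully pressed. Next I'll lift and go to yellow.

Call:
arm_command(targets=[[0,0,-0.03,0,0,0,0],[0,0,-0.03,0,0,0,0],[0.004,0.03,-0.03,0,0,0,0],[0.004,0.053,-0.03,0,0,0,0],[0.004,0.053,-0.03,0,0,0,0]])

```text
time: 3.2
position: [0.4701, 0.1507, 0.0981]
eef_rot: [3.138, 0.003, 2.963]
ft_force: [1.0, 0.3, 0.5]
gripper_width: -0.0002
grip_force: 0.0
```

Call:
arm_command(targets=[[0,0,0.01,0,0,0,0],[0,0,0.018,0,0,0,0],[0,0,0.024,0,0,0,0],[0,0,0.028,0,0,0,0],[0,0,0.028,0,0,0,0]])

```text
time: 3.7
position: [0.4689, 0.1458, 0.0704]
eef_rot: [3.141, -0.001, 2.956]
ft_force: [-9.8, -2.7, 37.9]
gripper_width: -0.0002
grip_force: 18.4
```

Yellow stopped at the same depth. I'll hold it briefly, then move on to blue.

Call:
arm_command(targets=[[0,0,0,0,0,0,0],[0,0,0,0,0,0,0],[0,0,-0.03,0,0,0,0],[0,0,-0.03,0,0,0,0],[0.003,0.03,-0.03,0,0,0,0]])

```text
time: 4.2
position: [0.4718, 0.1724, 0.0986]
eef_rot: [-3.14, 0.001, 2.951]
ft_force: [0.3, 0.0, -0.1]
gripper_width: 0.0002
grip_force: 0.0
```

Call:
arm_command(targets=[[0,0.023,0,0,0,0,0],[0,0.023,0,0,0,0,0],[0,0.023,0.015,0,0,0,0],[0,0.023,0.025,0,0,0,0],[0,0.023,0.029,0,0,0,0]])

```text
time: 4.7
position: [0.4755, 0.1984, 0.0699]
eef_rot: [-3.141, -0.001, 2.957]
ft_force: [-14.9, -4.3, 58.6]
gripper_width: 0.0003
grip_force: 29.2
```

Call:
arm_command(targets=[[0,0,0,0,0,0,0],[0,0,0,0,0,0,0],[0,0,0,0,0,0,0],[0,0,-0.04,0,0,0,0],[0,0,-0.09,0,0,0,0]])

```text
time: 5.2
position: [0.4739, 0.1973, 0.158]
eef_rot: [-3.137, -0.004, 2.957]
ft_force: [0.7, 0.2, 0.8]
gripper_width: -0.0001
grip_force: 0.0
```

All three keys are pressed. Now I'll work out the hover pose over the airbrush.

```bash
cat >> h.py <<'E'
def pose(O,yaw,beta,back):
    M=R.from_euler('z',yaw)*R.from_euler('y',beta)*R.from_euler('z',np.pi)*R.from_euler('x',np.pi)
    return np.array(O)-back*M.apply([0,0,1]),M.as_euler('xyz')
E
python3 - <<'E'
from h import *
p,e=pose([.491,-.171,.115],-.183,.35,.13); print(p,e,delta(p,e))
E
```

```text
[ 0.53483238 -0.17911208  0.23711845] [ 3.14159265 -0.35        2.95859265] [-0.1288 -0.3591 -0.0781 -0.0039  0.3456 -0.0027]
```

Call:
arm_command(targets=[[0,-0.01,-0.045,0,0.03,0,0.02],[-0.01,-0.055,-0.06,0,0.08,0,0.04],[-0.022,-0.1,-0.078,0,0.14,0,0.07],[-0.035,-0.145,-0.078,0,0.2,0,0.07],[-0.05,-0.19,-0.078,0,0.25,0,0.07]])

```text
time: 5.7
position: [0.4897, 0.0008, 0.2377]
eef_rot: [3.14, -0.251, 2.957]
ft_force: [1.1, 0.6, -0.8]
gripper_width: 0.0697
grip_force: 0.0
```

```bash
python3 - <<'E'
from h import *
p,e=pose([.491,-.171,.115],-.183,.35,.13); print(telemetry.get_obs()["q"].round(2),delta(p,e))
E
```

```text
[-0.34  0.35  0.36  1.79 -0.17  1.28  1.47] [-0.075  -0.1686 -0.0189  0.0017  0.0985 -0.001 ]
```

Call:
arm_command(targets=[[-0.02,-0.043,-0.005,0,0.03,0,0.07],[-0.04,-0.085,-0.01,0,0.05,0,0.07],[-0.058,-0.128,-0.015,0,0.08,0,0.07],[-0.075,-0.168,-0.019,0,0.1,0,0.07],[-0.075,-0.168,-0.019,0,0.1,0,0.07]])

```text
time: 6.2
position: [0.5339, -0.1842, 0.2357]
eef_rot: [-3.136, -0.352, 2.947]
ft_force: [0.7, -0.6, -0.3]
gripper_width: 0.0702
grip_force: 0.0
```

Call:
arm_command(targets=[[0,0,0,0,0,0,0.07],[0,0,0,0,0,0,0.07],[0,0,0,0,0,0,0.07],[0,0,0,0,0,0,0.07],[0,0,0,0,0,0,0.07]])

```text
time: 6.7
position: [0.5354, -0.1753, 0.2374]
eef_rot: [3.141, -0.35, 2.959]
ft_force: [0.0, 0.3, -0.4]
gripper_width: 0.0699
grip_force: 0.0
```

```bash
python3 - <<'E'
from h import *
p,e=pose([.491,-.171,.115],-.183,.35,.13); print(telemetry.get_obs()["q"].round(2),delta(p,e))
c=cal("wrist"); im=optics.get_image("wrist"); cv2.imwrite("pics/w3.png",im[:,:,::-1]); np.savez("w3.npz",K=c[0],r=c[1],t=c[2])
A=R.from_euler('z',-.183)*R.from_euler('y',.7); O=np.array([.491,-.171,.115])
print(proj("wrist",[O+A.apply(v) for v in([.052,0,.038],[0,0,.014],[-.06,.014,.014],[-.06,-.014,.014],[.07,.014,.014],[.07,-.014,.014])],c).round(1))
E
```

```text
[-0.06  0.55  0.43  1.53 -0.16  1.45  1.79] [-0.0002 -0.0038  0.0002  0.0002  0.0004  0.0007]
[[315.1 338. ]
 [314.6 250.6]
 [340.9 160.9]
 [285.7 160.9]
 [335.7 326.3]
 [295.8 326.3]]
```

View pics/w3.png

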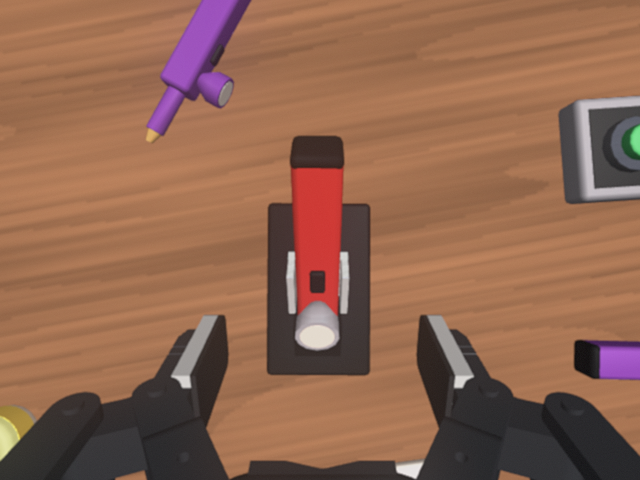

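The wrist view shows the airbrush centred near u=317, with the cup top at (317,337). That matches the prediction to about 2 px, so a 2 mm lateral shift is enough before I descend.

Call:
arm_command(targets=[[0,-0.002,0.03,0,0,0,0.07],[0,-0.002,0.06,0,0,0,0.07],[0,-0.002,0.09,0,0,0,0.07],[0,-0.002,0.115,0,0,0,0.07],[0,-0.002,0.128,0,0,0,0.07]])

```text
time: 7.25
position: [0.4904, -0.1694, 0.1154]
eef_rot: [3.141, -0.352, 2.958]
ft_force: [0.6, -0.1, 0.3]
gripper_width: 0.0702
grip_force: 0.0
```

Call:
arm_command(targets=[[0,0,0,0,0,0,0.05],[0,0,0,0,0,0,0.035],[0,0,0,0,0,0,0.015],[0,0,0,0,0,0,0.015],[0,0,0,0,0,0,0.015]], newtons=50)

```text
time: 7.75
position: [0.4929, -0.1706, 0.1181]
eef_rot: [-3.141, -0.347, 2.958]
ft_force: [1.0, -0.5, 6.8]
gripper_width: 0.0279
grip_force: 50.2
```

Gripped at 27.9 mm. Next I'll draw it back along its own axis.

Call:
arm_command(targets=[[0.009,0,-0.003,0,0,0,0.015],[0.019,0,-0.007,0,0,0,0.015],[0.028,0,-0.01,0,0,0,0.015],[0.038,0,-0.014,0,0,0,0.015],[0.047,0,-0.017,0,0,0,0.015]])

```text
time: 8.25
position: [0.4558, -0.1634, 0.1499]
eef_rot: [-3.142, -0.345, 2.958]
ft_force: [6.5, -1.3, -1.6]
gripper_width: 0.0277
grip_force: 49.6
```

Call:
arm_command(targets=[[0.009,0,-0.003,0,0,0,0.015],[0.019,0,-0.007,0,0,0,0.015],[0.028,0,-0.01,0,0,0,0.015],[0.028,0,-0.01,0,0,0,0.015],[0.028,0,-0.01,0,0,0,0.015]])

```text
time: 8.75
position: [0.4325, -0.1592, 0.1695]
eef_rot: [3.141, -0.347, 2.958]
ft_force: [1.3, 0.4, 12.3]
gripper_width: 0.0276
grip_force: 51.0
```

Call:
arm_command(targets=[[0.007,0,-0.019,0,0,0,0.015],[0.014,0,-0.038,0,0,0,0.015],[0.021,0,-0.056,0,0,0,0.015],[0.028,0,-0.075,0,0,0,0.015],[0.034,0,-0.094,0,0,0,0.015]])

```text
time: 9.25
position: [0.4311, -0.1588, 0.2683]
eef_rot: [3.141, -0.352, 2.958]
ft_force: [1.2, 0.2, -1.4]
gripper_width: 0.0276
grip_force: 49.5
```

```bash
python3 - <<'E'
from h import *
o=telemetry.get_obs(); print(o["position"],o["ft_force"],o["gripper_width"])
c=cal("wrist"); im=optics.get_image("wrist"); s=optics.get_image("side")
a=cv2.resize(im[:,:,::-1],(400,300)); b=cv2.resize(s[190:370,250:490,::-1],(400,300)); cv2.imwrite("pics/w4.png",np.hstack([a,b]))
co=np.array([.7526,-.138]); p=np.array([.45,-.155,.27]); d=co-p[:2]; yaw=np.arctan2(d[1],d[0])
p,e=pose(p,yaw,.35-.7,0.002); print(yaw,p,e,delta(p,e),o["q"].round(2))
E
```

```text
[ 0.43110224 -0.15881625  0.26834891] [ 1.22381241  0.1993907  -1.43634562] 0.0275720565615333
0.056120782701176396 [ 0.44931528 -0.15503847  0.27187875] [ 3.14159265  0.35       -3.08547187] [-1.40e-02  7.30e-03 -7.60e-03 -1.00e-04 -6.94e-01 -2.45e-01] [-0.12  0.34  0.45  1.77 -0.09  1.42  1.76]
```

View pics/w4.png

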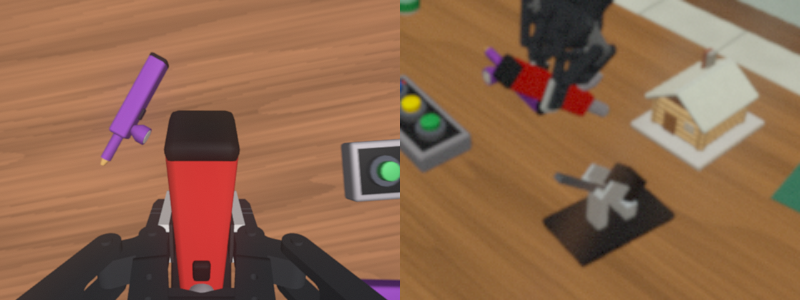

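The picture shows the red airbrush clear of the cradle and firmly in the gripper, with the cottage untouched. Now I'll turn it level.

Call:
arm_command(targets=[[0,0,0,0,-0.08,-0.025,0.015],[-0.003,0.002,-0.002,0,-0.16,-0.05,0.015],[-0.005,0.003,-0.003,0,-0.24,-0.08,0.015],[-0.007,0.004,-0.005,0,-0.32,-0.11,0.015],[-0.009,0.005,-0.006,0,-0.4,-0.14,0.015]])

```text
time: 9.85
position: [0.4425, -0.1556, 0.2692]
eef_rot: [3.121, 0.053, 3.096]
ft_force: [0.2, 0.8, -1.8]
gripper_width: 0.0275
grip_force: 49.6
```

```bash
python3 - <<'E'
from h import *
co=np.array([.7526,-.138]); p=np.array([.45,-.155,.27]); d=co-p[:2]; yaw=np.arctan2(d[1],d[0])
p,e=pose(p,yaw,.35-.7,0.002); print(delta(p,e),telemetry.get_obs()["q"].round(2))
E
```

```text
[-6.900e-03  1.000e-03 -2.300e-03  1.000e-04 -2.957e-01 -1.034e-01] [-0.13  0.1   0.42  1.99 -0.09  1.01  1.86]
```

Call:
arm_command(targets=[[-0.002,0,0,0,-0.08,-0.03,0.015],[-0.004,0,-0.001,0,-0.16,-0.06,0.015],[-0.006,0,-0.002,0,-0.23,-0.08,0.015],[-0.007,0,-0.002,0,-0.295,-0.103,0.015],[-0.007,0,-0.002,0,-0.295,-0.103,0.015]])

```text
time: 10.35
position: [0.4475, -0.1562, 0.271]
eef_rot: [3.14, 0.346, -3.089]
ft_force: [-1.4, 0.3, -0.9]
gripper_width: 0.0279
grip_force: 49.6
```

Call:
arm_command(targets=[[0,0,0,0,0,0,0.015],[0,0,0,0,0,0,0.015],[0,0,0,0,0,0,0.015],[0,0,0,0,0,0,0.015],[0,0,0,0,0,0,0.015]])

```text
time: 10.85
position: [0.4502, -0.1563, 0.2727]
eef_rot: [3.141, 0.348, -3.087]
ft_force: [-0.2, 0.6, -2.2]
gripper_width: 0.0277
grip_force: 49.6
```

```bash
python3 - <<'E'
from h import *
o=telemetry.get_obs(); print(o["position"],o["eef_rot"],np.abs(o["qd"]).max())
O=o["position"]; A=R.from_euler('z',.056)
P=[O+A.apply(v) for v in([-.06,0,.014],[.07,0,.014],[.12,0,0],[.052,0,.038],[-.06,-.014,-.014],[.07,-.014,-.014])]
s=optics.get_image("side"); t=optics.get_image("top")
ps,pt=proj("side",P),proj("top",P); print(((ps-[270,110])*[400/240,300/180*1.0]).round(),((pt-[300,130])*2.0).round()+[400,0])
b=cv2.resize(s[110:290,270:510,::-1],(400,300)); a=cv2.resize(t[130:280,300:500,::-1],(400,300)); cv2.imwrite("pics/f.png",np.hstack([b,a]))
E
```

```text
[ 0.45018311 -0.15629878  0.27270687] [ 3.14139065  0.34775437 -3.08721077] 0.004615364923043193
[[ 83. 221.]
 [164. 167.]
 [191. 159.]
 [155. 155.]
 [ 93. 249.]
 [173. 193.]] [[602. 333.]
 [601. 210.]
 [599. 168.]
 [605. 222.]
 [611. 337.]
 [610. 217.]]
```

View pics/f.png

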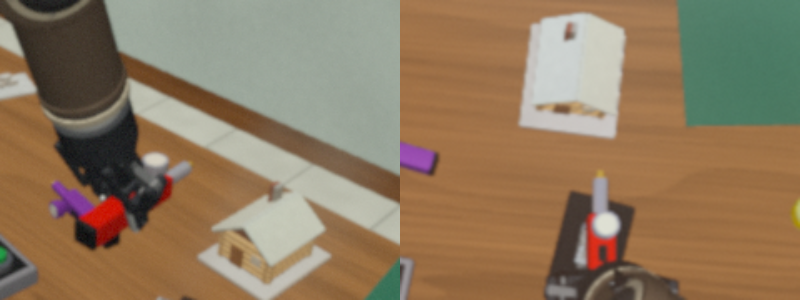

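The nozzle points at the cottage and the cup is on top. I'll check the level by triangulating the nozzle tip (side 190,167; top 600,171) and the cup (side 156,160; top 606,224).

```bash
python3 - <<'E'
from h import *
s=lambda u,v:("side",(270+u*.6,110+v*.6)); t=lambda u,v:("top",(300+(u-400)/2,130+v/2))
tip=tri(s(190,167),t(600,171)); cup=tri(s(156,160),t(606,224)); print(tip,cup)
O=telemetry.get_obs()["position"]; A=R.from_euler('z',.056)
for v in([.12,0,0],[.052,0,.038]): print(O+A.apply(v))
print(plane("top",(300+172/2,130+75/2),.06))
E
```

```text
[ 0.56867621 -0.15132117  0.2639759 ] [ 0.5014663  -0.15532158  0.30579554]
[ 0.56991236 -0.1496327   0.27278383]
[ 0.50201896 -0.15343871  0.31078383]
[ 0.75679672 -0.13765138  0.06      ]
```

The airbrush is about 0.07 rad nose-down, inside the 0.21 rad limit. It is also aimed correctly and still, so I'm handing in.

```bash
python3 -c "
from workcell import ctrl
print(ctrl.sign_off())"
```

```text
the job is handed in; nothing more can be done
None
```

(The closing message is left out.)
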